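# Drop the empty tip box through the recycling bin's sprung flap

## Robot

A 6-joint arm with a two-finger parallel gripper is mounted at the origin on a cart in front of the work surface, level with it; the furniture and walls round the work are solid. World frame = base frame: x ahead of the robot, y to its left, z up, the work surface at z = 0. Lengths are in mm, angles in rad, forces in N, time in s.
With the tool pointing down it reaches from about 300 to 775 mm from the base axis. Payload 14.6 kg.
Tool frame: the origin (TCP) lies at the very end of the fingers, on their centre line; the grasp point (between the pads) lies 19 mm behind it; z points along the fingers, y is the line along which they close (so a half turn about z gives the same grasp; the last joint's range is limited). The gripper opens to 94 mm and grips with 3 to 60 N. Pads are 16 mm wide; open, the fingers measure 119 mm over their backs; the gripper's body (75 mm by 177 mm) begins 78 mm behind the grasp point.
Start: joints at [1.092, 0.3, 1.521, -0, 1.321, -0.067], TCP at [220.139, 504.012, 205.446] pointing down, gripper open.
Joint ranges: [-3.03, 3.03], [-0.79, 2.21], [0.23, 2.52], [-1.04, 4.18], [0, 3.07], [-2.55, 2.55]. Speed limits (rad/s): [2.22, 2.22, 2.57, 3.14, 3.14, 3.14].

## Interface

Orientations are given as [roll, pitch, yaw] about the fixed x, y, z axes, in that order (R = Rz(yaw) Ry(pitch) Rx(roll)).
In Python, from cell import manip, optics gives the robot as it stands.
- The arm moves only by the shell command python3 -m crank 'ROWS' [FORCE]. ROWS is JSON, a list of rows, each a list of 7 numbers: the opening in per cent of the stroke, from 0 (shut) to 100 (fully open), then the shift along the tool's x, y, z in mm, then the turn, a rotation vector about the tool's x, y, z in rad. A call has 1 to 10 rows; each row is the pose to reach, as a shift and turn from the pose commanded when the call began, along the tool's axes at that moment; what a row does not reach only later rows make up. A row lasts 1/10 s, in which the tool goes at most 50 mm and 8.59 degrees, less where a joint would pass 70% of its speed; a pose out of reach is approached as far as the arm can. A call with a gripper value outside its range is refused whole. The fingers move at their own pace and stop on an object; FORCE is the grip in N (left out, the last holds). Time passes only in rows, so rows that repeat a pose let the fingers close. It gives the time, the measured TCP pose, the force, the opening and the grip force at its end, in the units of the state.
- manip.read_state(): the state, without advancing time (a new reading comes with each control period).
- optics.camera(name): name is "scene" or "top" or "wrist"; returns (picture, depth): 480x640x3 uint8, red, green, blue; 480x640 float32, mm along the optical axis (not along the pixel's ray), 0 where there is no reading.
- optics.calibration(name): a dict with "camera_matrix" (3x3 intrinsics, pixels), "R" (3x3) and "t" (3): a world point X has camera coordinates R X + t. Camera axes: x right, y down, z forward; pixel columns grow to the right and rows downward; lengths in mm; the calibration is good to about 2 mm. The wrist camera is an equidistant fisheye: a pixel r from the principal point sees the ray r / f radians off the axis. A picture is of the moment at which its call begins: read the wrist's pose just before it. calibration takes no time and is no camera call; for the wrist camera it gives the pose at the moment of the call.
- manip.sign_off(): hands the job in; it is judged then, once.
The state is a dict: "clock": time; "joints": joint angles; "qd": joint speeds; "effort": joint torques, N m; "eef_pos": TCP position; "eef_rot": TCP orientation; "wrist_force": force on the tool from outside, world axes, zero at the start; "moment": the same for the moment, N m; "finger_gap": finger opening in mm; "finger_force": force on a finger pad.
Only numpy, scipy, OpenCV 4.12 (cv2) and the standard library are available. Lean on these libraries where they do the work, as an engineer would, in place of code of your own. Each camera call takes 0.05 s, during which the arm holds its last target. There are 200 camera calls.

## Task

The small green tip box standing on the ledge of the bench-top recycling bin is empty and can go in. Push the bin's self-closing flap inwards with one finger and, while that finger holds it open, push the box along the ledge with the other finger until it drops over the sill into the bin; then draw back so that the flap swings fully shut. Only push the box, never pick it up, do not use it to force the flap (the flap must not press on it while it is on the ledge), and leave the orange box, the amber jar and the tube where they stand.

Things in the scene. Friction and masses are not known exactly. Their poses are not given: they have to be found in the camera images.
- recycling_bin: White bench-top bin with clear side windows and a loading ledge, fixed to the bench, its place and yaw different each time. Origin on the bench (z = 0) straight below the middle of the sill; x points level into the bin (the way the box must be pushed), y left seen from the ledge, z up. Back of the bin at x = 127 mm, its floor at z = 8; a slab roof from x = 89, top at z = 184.
- sill (a point): Middle of the sill, at bin x = 0, y = 0, z = 130 mm: the inner edge of the level aluminium ledge, rolled down with a 10 mm radius, over which the box drops 120 mm. The ledge runs from here 126 mm back towards the robot (bin x = -126 to 0), 148 mm wide between side curbs that stand 8 mm above it. The mouth is 150 mm wide between white side walls that slope up with the flap to the roof.
- flap_hinge (a point): Middle of the flap's hinge pin, at bin x = 90, y = 0, z = 177 mm; the pin is level, along the bin's y axis. The grey flap hangs from it: a plate 146 mm wide, 3 mm thick, 91 mm from pin to free edge. Shut, it slopes down from here at 30 degrees towards the robot and ends 10 mm behind the sill at the ledge's level.
- flap_edge (a point): The middle of the flap's free lower edge (moves with the flap).
- flap (a joint): Angle of the flap (rad): 0 shut, growing to 1.08 as it is pushed inwards and down; at 1.04 it hangs straight down from its pin. A spring drives it shut with 0.18 N m when shut to 0.28 N m when fully open (some 2 to 6 N at a finger); let go, it shuts by itself in about a quarter of a second.
- green_box: Small bright-green closed tip box, 60 mm deep (its x; a thin latch tongue makes it 67 mm) by 76 mm wide (its y) by 24 mm high, 0.1 to 0.2 kg, loose on the ledge. Origin at the centre of its underside, z up. It starts near the middle of the ledge, its x axis within 0.15 rad of the bin's, its front 35 mm or more from the sill. Its centre past the sill, it tips and falls, if the flap is held open 0.5 rad or so.
- orange_box: Orange tip box, 78 x 156 x 58 mm, loose on the bench beside the bin; origin at the centre of its underside. Leave alone.
- amber_jar: Brown jar with blue cap, 56 mm across, 80 mm high, loose on the bench beside the bin; origin at the centre of its underside. Leave alone.
- tube: Clear centrifuge tube with blue cap standing upright, 34 mm across, 116 mm high, loose on the bench beside the bin; origin at the centre of its underside. Leave alone.
Mind the look-alikes: they are no part of the job. What is meant by the green_box is not red, white or yellow, and is the larger of those in its own colour.

How it is judged (in metres and radians):
On the way, in this order (a step that is already met when the one before it is completed fails the run):
1. a finger has pushed the flap inwards (over 0.1 rad) while the box is still on the ledge (value of joint flap above 0.1 rad and contact force between the fingers and flap above 0.3 N and x of green_box in the frame of recycling_bin below -0.01 m and z of green_box in the frame of recycling_bin above 0.125 m), for 0.05 s.
2. the box drops over the sill (its underside more than 20 mm below the ledge) while a finger still holds the flap open (value of joint flap above 0.1 rad and contact force between the fingers and flap above 0.3 N and z of green_box in the frame of recycling_bin below 0.11 m and x of green_box in the frame of recycling_bin above 0 m).
At the end, for the whole second after the job is handed in: The green box lies at rest inside the bin (its underside's centre within the bin's walls and at least 30 mm below the ledge) and the flap is shut (under 0.05 rad) (x of green_box in the frame of recycling_bin between 0 and 0.127 m and y of green_box in the frame of recycling_bin between -0.075 and 0.075 m and z of green_box in the frame of recycling_bin below 0.1 m and value of joint flap below 0.05 rad and linear speed of green_box below 0.02 m/s); the robot touches nothing.
It fails at once if the green box is lifted (more than 12 mm above the ledge) (z of green_box in the frame of recycling_bin above 0.142 m).
It fails at once if the flap presses on the box (over 1.5 N) while the box is on the ledge, its centre not yet over the sill (contact force between green_box and flap above 1.5 N and x of green_box in the frame of recycling_bin below -0.003 m and z of green_box in the frame of recycling_bin above 0.122 m).
It fails at once if the orange tip box is moved by more than 15 mm or tipped (distance of orange_box from where it was at the start of the episode above 0.015 m or angle between orange_box's own z axis and vertical above 0.25 rad).
It fails at once if the amber jar is moved by more than 15 mm or tipped (distance of amber_jar from where it was at the start of the episode above 0.015 m or angle between amber_jar's own z axis and vertical above 0.25 rad).
It fails at once if the centrifuge tube is moved by more than 15 mm or tipped (distance of tube from where it was at the start of the episode above 0.015 m or angle between tube's own z axis and vertical above 0.25 rad).
It also fails if it takes over 38 s, if anything falls off the work surface, if the arm or the gripper's body presses on something with over 40 N, if the wrist force passes 120 N, or if a joint passes its speed limit or range.

## Working session

There is one attempt and no reset: what is moved stays moved. The work goes in short steps, Python scripts to look and compute and a shell command to move; the robot and the scene stay as the last step left them, time stands still between calls to the robot, and variables do not carry over. Pictures are saved under pics/ and viewed, at most 10 in all, crops included, and the job is handed in when it is done.

```bash
mkdir -p pics; ls; python3 - <<'E'
from cell import manip, optics
import cv2, numpy as np
s=manip.read_state(); print({k:np.round(v,3).tolist() for k,v in s.items()})
for n in("scene","top"):
    p,d=optics.camera(n); c=optics.calibration(n)
    cv2.imwrite(f"pics/{n}0.png",p[:,:,::-1]); np.savez(f"{n}0.npz",p=p,d=d,K=c["camera_matrix"],R=c["R"],t=c["t"])
E
```

```text
pics
{'clock': 0.0, 'joints': [1.092, 0.3, 1.522, -0.0, 1.321, -0.067], 'qd': [-0.002, -0.001, 0.001, -0.0, 0.0, -0.001], 'effort': [-0.001, -53.18, -35.275, 0.071, 0.024, -0.0], 'eef_pos': [220.019, 503.791, 204.879], 'eef_rot': [-3.14, -0.0, 2.73], 'wrist_force': [-0.851, 0.014, -0.402], 'moment': [-0.011, 0.004, -0.024], 'finger_force': 0.0, 'finger_gap': 93.857}
```

View pics/scene0.png

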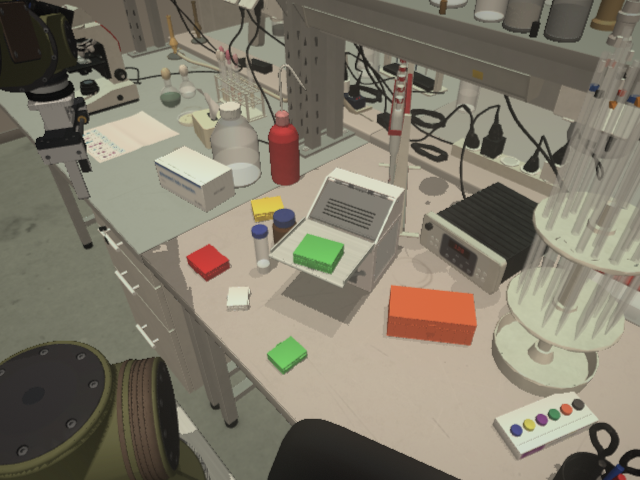

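View pics/top0.png

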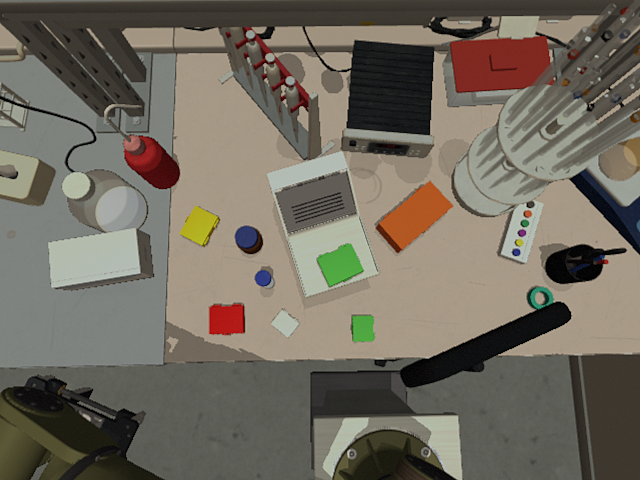

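The scene camera shows the bin with a green box on its ledge (scene 319,252; top 340,265). A second, smaller green box lies on the bench (scene 287,354; top 362,328). The one on the ledge fits: it is larger, green, and at ledge height. I'll measure both and confirm with a crop.

```bash
cat > meas.py <<'E'
import numpy as np, cv2
def cloud(f):
    z=np.load(f); d=z["d"].astype(float); K=z["K"]; v,u=np.mgrid[:480,:640]
    P=np.stack([(u-K[0,2])/K[0,0]*d,(v-K[1,2])/K[1,1]*d,d],-1)
    X=(P-z["t"])@z["R"]; X[d==0]=np.nan
    return z["p"],X
def green(p):
    h=cv2.cvtColor(p,cv2.COLOR_RGB2HSV); return (h[...,0]>45)&(h[...,0]<75)&(h[...,1]>120)&(h[...,2]>70)
def rect(Q):
    r=cv2.minAreaRect(Q[:,:2].astype(np.float32)); return np.round(r[0],1),np.round(r[1],1),round(r[2],2),len(Q)
E
python3 - <<'E'
from meas import *
for n in("top","scene"):
    p,X=cloud(n+"0.npz"); g=green(p); Z=X[...,2]
    k,l,st,c=cv2.connectedComponentsWithStats(g.astype(np.uint8))
    for i in range(1,k):
        if st[i,4]>80:
            Q=X[l==i]; Q=Q[~np.isnan(Q[:,0])]; m=np.median(Q[:,2]); print(n,c[i].round(),"zpct",np.percentile(Q[:,2],[5,50,95]).round(1))
            T=Q[Q[:,2]>np.percentile(Q[:,2],90)-6]; print("  top rect",rect(T))
            if m>120:B=np.median(T,0)
    near=np.hypot(X[...,0]-B[0],X[...,1]-B[1])<220
    for a,b,nm in((124,134,"ledge"),(134,142,"curb"),(180,188,"roof")):
        m=(near&(Z>a)&(Z<b)&~g).astype(np.uint8); m=cv2.morphologyEx(m,cv2.MORPH_OPEN,np.ones((2,2),np.uint8))
        k,l,st,c=cv2.connectedComponentsWithStats(m)
        for i in range(1,k):
            if st[i,4]>60: print(n,nm,c[i].round(),rect(X[l==i]),np.median(Z[l==i]).round(1))
p,_=cloud("top0.npz"); q,_=cloud("scene0.npz")
a=cv2.resize(p[145:345,250:400],None,fx=2.6,fy=2.6,interpolation=2); b=cv2.resize(q[160:380,250:420],(402,520),interpolation=2)
cv2.imwrite("pics/crop1.png",np.hstack([a,b])[:,:,::-1])
E
```

```text
top [340. 265.] zpct [151.4 154.7 157.2]
  top rect (array([466. ,  99.5]), array([64.7, 74.2]), 24.08, 1137)
top [362. 328.] zpct [15.  18.3 21.7]
  top rect (array([340.1,  45.2]), array([47.4, 52.5]), 88.8, 497)
top ledge [330. 252.] (array([507.4, 108. ]), array([157.7, 176.6]), 18.12, 3625) nan
top curb [321. 218.] (array([552. ,  89.6]), array([ 11.5, 166.2]), 53.09, 426) nan
top roof [308. 172.] (array([672.8, 147.3]), array([ 41.6, 211.6]), 36.0, 1512) nan
scene [319. 249.] zpct [153.4 155.  156.7]
  top rect (array([466.4,  98.9]), array([63., 75.]), 24.18, 891)
scene [286. 353.] zpct [16.4 18.7 20.6]
  top rect (array([341.3,  46.2]), array([49.9, 54.6]), 88.53, 637)
scene ledge [386. 233.] (array([628.1,  71.2]), array([132.3,   4.6]), 15.39, 120) 123.2
scene ledge [323. 252.] (array([480.6, 152.9]), array([138.4, 239.6]), 17.23, 2542) nan
scene curb [347. 225.] (array([581.2, 127.3]), array([114.4, 152. ]), 57.42, 550) nan
scene curb [288. 236.] (array([469.5, 186.4]), array([119.1,   4.1]), 16.3, 122) 133.4
scene curb [360. 264.] (array([515.3,  38.7]), array([119.3,  32.2]), 31.64, 117) 133.1
scene roof [368. 185.] (array([645.3, 157.5]), array([ 46.2, 156.4]), 19.08, 932) nan
```

View pics/crop1.png

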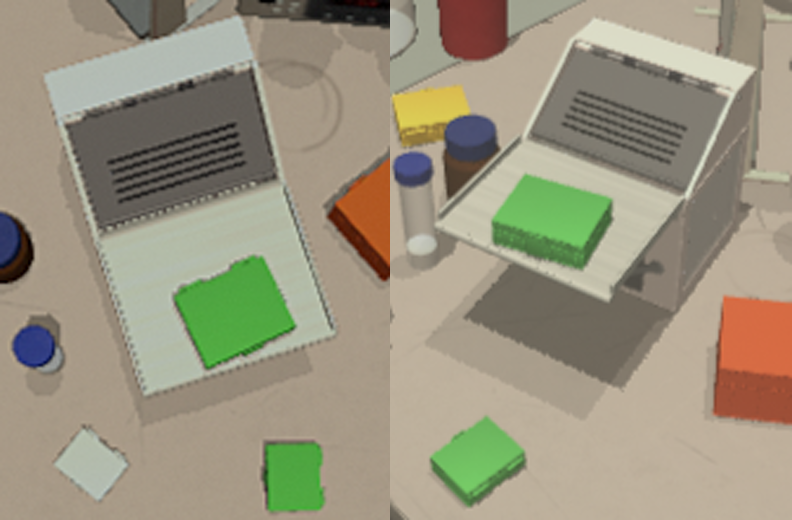

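The crop confirms it: a 76×60 green box on the ledge with its top at z≈154, and its latch tongue on the robot side. Next I fit the bin pose from the flap and ledge geometry.

```bash
cat > fit.py <<'E'
from meas import *
from scipy.optimize import least_squares
def fit(f):
    p,X=cloud(f); g=green(p); P=X[~g]; P=P[~np.isnan(P[:,0])]
    P=P[(np.hypot(P[:,0]-540,P[:,1]-115)<170)&(P[:,2]>122)&(P[:,2]<190)]
    def loc(q,P):
        c,s=np.cos(q[2]),np.sin(q[2]); d=P[:,:2]-q[:2]; return np.c_[d@[c,s],d@[-s,c],P[:,2]-q[3]]
    q=np.array([520,110,.29,0.])
    for tol in (25,12,8,6):
        L=loc(q,P); on=(L[:,0]>15)&(L[:,0]<85)&(abs(L[:,1])<66)
        h=130+(L[:,0]-11)*np.tan(np.pi/6)+2.4   # flap surface (pin line+1.5mm/cos30)
        fl=on&(abs(L[:,2]-h)<tol); le=(L[:,0]>-120)&(L[:,0]<-5)&(abs(L[:,1])<68)&(abs(L[:,2]-130)<tol)
        def res(v):
            A=loc(v,P[fl]); B=loc(v,P[le]); Ha=177+1.73+(A[:,0]-90)*np.tan(np.pi/6)
            return np.r_[(A[:,2]-Ha)*.87,B[:,2]-130,(v[1]-q[1])*.01]
        r=least_squares(res,q,loss="soft_l1"); q=r.x
        # lateral: centre of roof/ledge extents
        L=loc(q,P); w=(L[:,0]>-120)&(L[:,0]<85)&(abs(L[:,1])<95)&(L[:,2]>124)
        bins=[(L[w&(abs(L[:,0]-x)<5),1]) for x in range(-115,80,10)]
        e=np.array([[np.percentile(b,1.),np.percentile(b,99.)] for b in bins if len(b)>30])
        m=np.median(e.mean(1)); q[:2]+=m*np.array([-np.sin(q[2]),np.cos(q[2])])
    lw=w&(L[:,0]<-20)
    print(f,"bin",q.round(3),"n",fl.sum(),le.sum(),"rms",np.std(r.fun).round(2),"width",np.median(e[:,1]-e[:,0]).round(1),"slope of mid",np.polyfit(np.arange(len(e)),e.mean(1),1)[0].round(2),"front x",np.percentile(loc(q,P)[(abs(loc(q,P)[:,1])<70)&(abs(loc(q,P)[:,2]-130)<6),0],.5).round(1))
    T=X[g]; T=T[abs(T[:,2]-155)<6]; Lb=loc(q,T); c=cv2.minAreaRect(Lb[:,:2].astype(np.float32)); print("  box in bin",np.round(c[0],1),np.round(c[1],1),round(c[2],1),"xy range",Lb.min(0).round(1),Lb.max(0).round(1))
    return q
if __name__=="__main__":
    for n in("top0.npz","scene0.npz"): fit(n)
E
python3 fit.py
```

```text
top0.npz bin [5.47519e+02 1.30500e+02 2.90000e-01 2.22000e-01] n 2536 2502 rms 1.58 width 155.2 slope of mid -0.01 front x -125.9
  box in bin [-86.7  -6.4] [65.3 74.3] 7.1 xy range [-120.   -46.3  149. ] [-50.8  33.4 159.1]
scene0.npz bin [5.49745e+02 1.30044e+02 2.89000e-01 6.31000e-01] n 2381 1671 rms 1.47 width 156.8 slope of mid -0.03 front x -127.2
  box in bin [-88.8  -6.1] [63. 75.] 7.6 xy range [-121.1  -45.7  151.3] [-53.5  33.2 157.6]
```

The two cameras agree:

| Item | Measurement |
|---|---|
| Sill (world) | about (548.5, 130.3), yaw 0.29 |
| Ledge front (bin x) | -126, as specified |
| Box centre (bin frame) | about (-85, -6), yaw 0.13 |

The plan is to set the tool y axis 30° off bin x, so the left finger leads into the flap and the right finger pushes the box. First I approach at z 205.

```bash
python3 -m crank '[[100,-40,-28,0,0,0,0.04],[100,-80,-56,0,0,0,0.08],[100,-120,-84,0,0,0,0.12],[100,-160,-112,0,0,0,0.16],[100,-200,-140,0,0,0,0.2],[100,-240,-168,0,0,0,0.24],[100,-280,-196,0,0,0,0.28],[100,-320,-224,0,0,0,0.32],[100,-361,-252,0,0,0,0.346],[100,-361,-252,0,0,0,0.346]]'
cat > where.py <<'E'
from cell import manip
import numpy as np
from scipy.spatial.transform import Rotation as Ro
B=np.array([548.5,130.3]); yaw=.29
s=manip.read_state(); p=np.array(s["eef_pos"]); R=Ro.from_euler("xyz",s["eef_rot"])
Rb=Ro.from_euler("z",-yaw); q=Rb.apply(p-np.r_[B,0]); M=(Rb*R).as_matrix()
print("t",s["clock"],"C in bin",q.round(1),"gap",round(s["finger_gap"],1),"F bin",Rb.apply(s["wrist_force"]).round(1))
for n,v in(("push corner",[-8,-47,0]),("push corner2",[8,-47,0]),("flap lead a",[-8,59.5,0]),("flap lead b",[8,59.5,0]),("flap inner",[-8,47,0]),("flap inner b",[8,47,0])): print(" ",n,(q+M@v).round(1))
print("tool axes in bin (cols)",M.round(3).tolist())
E
python3 where.py
```

```text
clock: 1.1
eef_pos: [451.9, 124.4, 205.1]
eef_rot: [-3.141, 0.0, 2.378]
wrist_force: [-0.8, 0.6, -0.2]
finger_gap: 93.9
finger_force: 0.0
t 1.1 C in bin [-94.2  22.  205.1] gap 93.9 F bin [-0.6  0.8 -0.2]
  push corner [-131.1   -8.2  205.1]
  push corner2 [-139.     5.7  205.1]
  flap lead a [-38.5  44.4 205.1]
  flap lead b [-46.4  58.4 205.1]
  flap inner [-49.4  38.3 205.1]
  flap inner b [-57.3  52.2 205.1]
tool axes in bin (cols) [[-0.494, 0.869, -0.0], [0.869, 0.494, -0.001], [-0.0, -0.001, -1.0]]
```

```bash
python3 -m crank '[[100,4,2,10,0,0,0],[100,4,2,25,0,0,0],[100,4,2,40,0,0,0],[100,4,2,55,0,0,0],[100,4,2,67,0,0,0],[100,4,2,67,0,0,0],[100,4,2,67,0,0,0]]'; python3 where.py; python3 - <<'E'
from cell import optics
import cv2,numpy as np
p,d=optics.camera("top"); q,e=optics.camera("scene"); 
a=cv2.resize(p[145:345,250:400],None,fx=2.6,fy=2.6,interpolation=2); b=cv2.resize(q[160:380,250:420],(402,520),interpolation=2)
cv2.imwrite("pics/crop2.png",np.hstack([a,b])[:,:,::-1])
E
```

```text
clock: 1.8
eef_pos: [448.4, 133.4, 138.5]
eef_rot: [-3.142, -0.0, 2.385]
wrist_force: [0.3, -0.3, 0.3]
finger_gap: 94.2
finger_force: 0.0
t 1.8 C in bin [-95.1  31.6 138.5] gap 94.2 F bin [ 0.2 -0.4  0.3]
  push corner [-131.8    1.2  138.5]
  push corner2 [-139.8   15.   138.6]
  flap lead a [-39.6  54.5 138.5]
  flap lead b [-47.6  68.3 138.5]
  flap inner [-50.4  48.2 138.5]
  flap inner b [-58.4  62.1 138.5]
tool axes in bin (cols) [[-0.5, 0.866, -0.0], [0.866, 0.5, 0.0], [0.0, -0.0, -1.0]]
```

View pics/crop2.png

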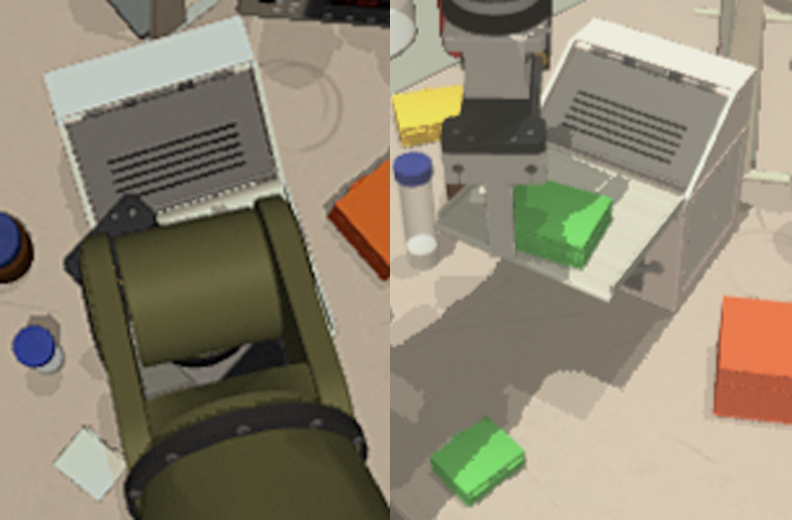

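The finger stands behind the box at scene crop (500,220), with the box undisturbed. I'll shift 5 mm right, lower slightly, and look with the wrist camera.

```bash
python3 -m crank '[[100,-2,-1,1,0,0,0],[100,-4.5,-2.5,2,0,0,0],[100,-4.5,-2.5,2,0,0,0],[100,-4.5,-2.5,2,0,0,0]]'; python3 where.py; python3 - <<'E'
from cell import optics
import cv2,numpy as np
c=optics.calibration("wrist"); p,d=optics.camera("wrist"); cv2.imwrite("pics/w1.png",p[:,:,::-1]); np.savez("w1.npz",p=p,d=d,K=c["camera_matrix"],R=c["R"],t=c["t"]); print(c["camera_matrix"])
E
```

```text
clock: 2.3
eef_pos: [450.2, 127.7, 136.5]
eef_rot: [3.142, 0.0, 2.383]
wrist_force: [-0.2, -0.4, -0.0]
finger_gap: 94.2
finger_force: 0.0
t 2.3 C in bin [-95.   25.6 136.5] gap 94.2 F bin [-0.3 -0.3 -0. ]
  push corner [-131.7   -4.8  136.5]
  push corner2 [-139.7    9.1  136.5]
  flap lead a [-39.4  48.4 136.5]
  flap lead b [-47.4  62.3 136.5]
  flap inner [-50.2  42.2 136.5]
  flap inner b [-58.2  56.  136.5]
tool axes in bin (cols) [[-0.499, 0.867, 0.0], [0.867, 0.499, 0.0], [-0.0, 0.0, -1.0]]
[[371.64829954   0.         322.11601465]
 [  0.         371.64829954 239.31331229]
 [  0.           0.           1.        ]]
```

View pics/w1.png

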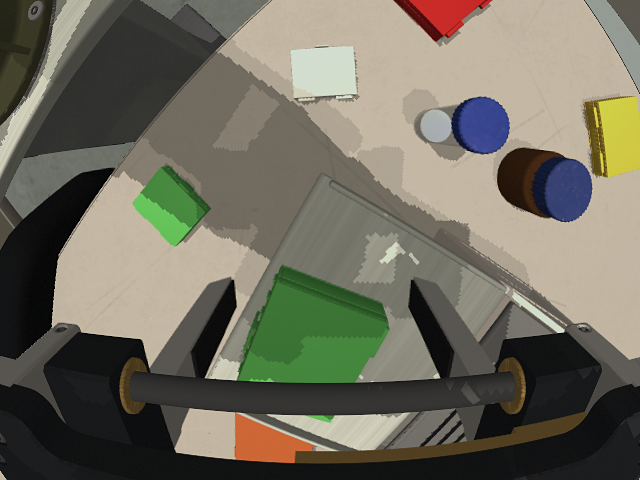

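Wrist view: the pusher finger is behind the box's back face (right finger tip ~(232,285)) and the flap finger is clear of its left side (tip ~(415,285)). I'll push 40 mm along bin x at low speed, then check the box.

```bash
python3 -m crank '[[100,-2.5,4.3,0,0,0,0],[100,-5,8.7,0,0,0,0],[100,-7.5,13,0,0,0,0],[100,-10,17.3,0,0,0,0],[100,-12.5,21.7,0,0,0,0],[100,-15,26,0,0,0,0],[100,-17.5,30.3,0,0,0,0],[100,-20,34.7,0,0,0,0],[100,-20,34.7,0,0,0,0]]'; python3 where.py
cat > box.py <<'E'
import sys; from cell import optics; from meas import *
n=sys.argv[1]
if len(sys.argv)<3:
    c=optics.calibration("wrist"); p,d=optics.camera("wrist"); q,_=optics.camera("scene")
    cv2.imwrite(f"pics/{n}.png",p[:,:,::-1]); cv2.imwrite(f"pics/{n}s.png",cv2.resize(q[140:340,230:430],(600,600))[:,:,::-1]); np.savez(n+".npz",p=p,d=d,K=c["camera_matrix"],R=c["R"],t=c["t"])
z=np.load(n+".npz"); K=z["K"]; d=z["d"].astype(float); v,u=np.mgrid[:480,:640]
x,y=(u-K[0,2])/K[0,0],(v-K[1,2])/K[1,1]; r=np.hypot(x,y)+1e-9; s=np.tan(np.minimum(r,1.5))/r
X=(np.stack([x*s*d,y*s*d,d],-1)-z["t"])@z["R"]; m=green(z["p"])&(d>0)
P=X[m]; c,s=np.cos(.29),np.sin(.29); D=P[:,:2]-[548.5,130.3]; L=np.c_[D@[c,s],D@[-s,c],P[:,2]]
T=L[(L[:,2]>148)&(L[:,2]<162)]; rc=cv2.minAreaRect(T[:,:2].astype(np.float32))
print("box top z",np.median(T[:,2]).round(1),"rect",np.round(rc[0],1),np.round(rc[1],1),round(rc[2],1),"min",T.min(0).round(1),"max",T.max(0).round(1),len(T))
for lo in range(-40,30,10):
    b=T[abs(T[:,1]-lo-5)<5]
    if len(b)>20: print("  y",lo+5,"back x",np.percentile(b[:,0],1).round(1),"front x",np.percentile(b[:,0],99).round(1))
E
python3 box.py w1 old; python3 box.py w2
```

```text
clock: 3.25
eef_pos: [489.1, 139.5, 136.4]
eef_rot: [3.141, 0.0, 2.384]
wrist_force: [0.0, -0.3, 0.1]
finger_gap: 94.3
finger_force: 0.0
t 3.25 C in bin [-54.3  25.8 136.4] gap 94.3 F bin [-0.1 -0.3  0.1]
  push corner [-91.   -4.6 136.4]
  push corner2 [-99.    9.3 136.4]
  flap lead a [  1.2  48.6 136.4]
  flap lead b [ -6.8  62.5 136.4]
  flap inner [ -9.6  42.4 136.4]
  flap inner b [-17.6  56.3 136.4]
tool axes in bin (cols) [[-0.5, 0.866, 0.0], [0.866, 0.5, 0.0], [-0.0, 0.0, -1.0]]
box top z 154.4 rect [-87.6  -4.5] [65.8 76. ] 2.1 min [-121.3  -41.7  148. ] max [-53.5  34.3 156.6] 10878
  y -35 back x -113.8 front x -53.9
  y -25 back x -115.0 front x -83.9
  y -15 back x -118.5 front x -68.1
  y -5 back x -120.0 front x -59.0
  y 5 back x -118.6 front x -59.6
  y 15 back x -119.6 front x -57.1
  y 25 back x -120.6 front x -58.4
box top z 154.4 rect [-59.   -5.5] [64.  73.6] 6.0 min [-94.2 -45.3 148. ] max [-26.9  33.5 156.7] 12112
  y -35 back x -87.5 front x -61.4
  y -25 back x -88.4 front x -44.8
  y -15 back x -89.4 front x -31.2
  y -5 back x -90.3 front x -31.9
  y 5 back x -91.4 front x -32.9
  y 15 back x -92.5 front x -30.1
  y 25 back x -93.3 front x -31.5
```

The box moved straight, with centre x≈-60 and yaw ≈0.1. The finger corner touches its back face and the flap finger is clear. Next I go 20 mm further, until the flap finger is past the sill and meets the flap. Then 20 mm more while tilting that finger down.

```bash
python3 -m crank '[[100,-2.5,4.3,0,0,0,0],[100,-5,8.7,0,0,0,0],[100,-7.5,13,0,0,0,0],[100,-10,17.3,0,0,0,0],[100,-12,20.8,2,0.04,0,0],[100,-14,24.2,4,0.08,0,0],[100,-16,27.7,6,0.12,0,0],[100,-18,31.2,8,0.16,0,0],[100,-20,34.7,9.5,0.2,0,0],[100,-20,34.7,9.5,0.2,0,0]]'; python3 where.py; python3 box.py w3
```

```text
clock: 4.35
eef_pos: [527.2, 151.2, 126.3]
eef_rot: [-2.94, -0.0, 2.384]
wrist_force: [-2.2, -1.7, 1.1]
finger_gap: 93.8
finger_force: 1.4
t 4.35 C in bin [-14.5  26.1 126.3] gap 93.8 F bin [-2.6 -1.   1.1]
  push corner [-50.3  -3.9 135.7]
  push corner2 [-58.3  10.  135.7]
  flap lead a [ 40.   48.3 114.4]
  flap lead b [ 32.   62.2 114.4]
  flap inner [ 29.4  42.2 116.9]
  flap inner b [ 21.4  56.  116.9]
tool axes in bin (cols) [[-0.5, 0.848, -0.174], [0.866, 0.49, -0.1], [0.0, -0.2, -0.98]]
box top z 154.4 rect [-17.   -7.8] [75.8 66.1] 89.4 min [-50.  -45.9 148. ] max [ 16.2  30.1 158.8] 11316
  y -35 back x -45.5 front x 15.2
  y -25 back x -45.9 front x -13.6
  y -15 back x -46.2 front x -1.6
  y -5 back x -46.9 front x 9.7
  y 5 back x -46.9 front x 14.9
  y 15 back x -46.6 front x 15.5
  y 25 back x -46.3 front x 14.4
```

View pics/w3s.png

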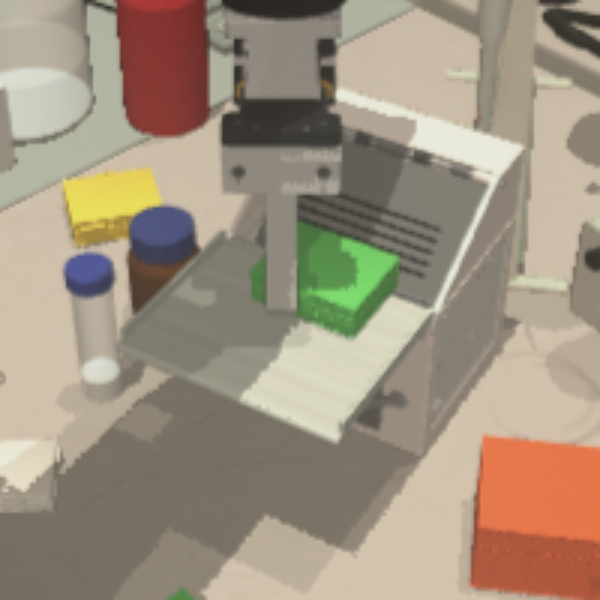

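The box is now square (yaw ≈0), centre at x≈-16.5 with its front at 15. The flap is held open about 0.4 rad and not touching the box. I'll push 25 mm more, then hold.

```bash
python3 -m crank '[[100,-2,3.4,-0.7,0,0,0],[100,-4,6.8,-1.4,0,0,0],[100,-6,10.2,-2.1,0,0,0],[100,-7.5,12.7,-2.6,0,0,0],[100,-9,15.3,-3.1,0,0,0],[100,-10.5,17.8,-3.7,0,0,0],[100,-12.5,21.2,-4.4,0,0,0],[100,-12.5,21.2,-4.4,0,0,0],[100,-12.5,21.2,-4.4,0,0,0]]'; python3 where.py; python3 box.py w4
```

```text
clock: 5.35
eef_pos: [550.9, 157.9, 127.0]
eef_rot: [-2.942, 0.0, 2.384]
wrist_force: [0.0, 0.7, -0.2]
finger_gap: 94.0
finger_force: 0.0
t 5.35 C in bin [ 10.2  25.7 127. ] gap 94.0 F bin [ 0.2  0.7 -0.2]
  push corner [-25.7  -4.2 136.4]
  push corner2 [-33.7   9.7 136.4]
  flap lead a [ 64.7  47.9 115.2]
  flap lead b [ 56.7  61.8 115.2]
  flap inner [ 54.1  41.8 117.7]
  flap inner b [ 46.1  55.7 117.7]
tool axes in bin (cols) [[-0.499, 0.849, -0.172], [0.866, 0.489, -0.099], [-0.0, -0.198, -0.98]]
  return _methods._mean(a, axis=axis, dtype=dtype,
  ret = ret.dtype.type(ret / rcount)
Traceback (most recent call last):
  File "box.py", line 11, in <module>
    print("box top z",np.median(T[:,2]).round(1),"rect",np.round(rc[0],1),np.round(rc[1],1),round(rc[2],1),"min",T.min(0).round(1),"max",T.max(0).round(1),len(T))
                                                                                                                 ~~~~~^^^
ValueError: zero-size array to reduction operation minimum which has no identity
```

View pics/w4s.png

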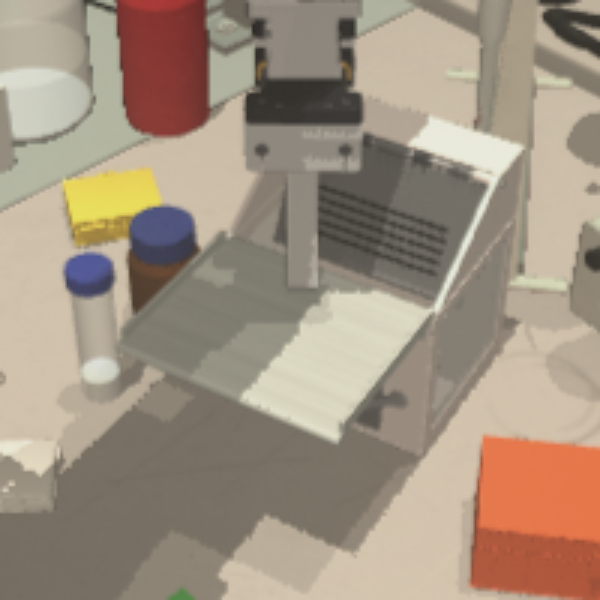

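The box has dropped, but the wrist force is now zero, so the box may be propping the flap. I'll check from the wrist camera.

```bash
python3 - <<'E'
import cv2; p=cv2.imread("pics/w4.png"); cv2.imwrite("pics/w4c.png",cv2.resize(p[230:480,180:520],(800,588)))
E
sed -i 's/^T=L.*/print("green n",len(L),"med",np.median(L,0).round(1) if len(L) else "")\n&/' box.py; python3 box.py w4 old 2>&1 | grep green
```

```text
green n 8659 med [28.1 -5.4 83.1]
```

View pics/w4c.png

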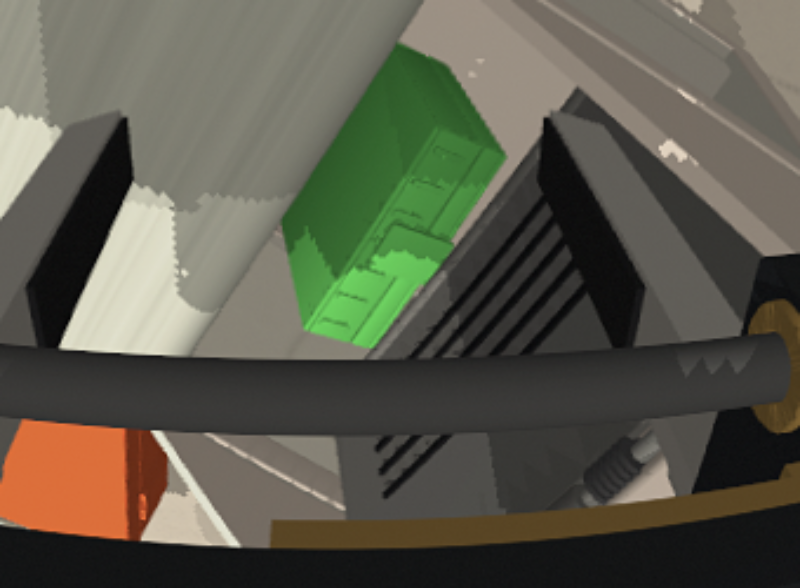

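The box stands nose-down just inside the sill and may be leaning on the flap. I'll see whether it is still moving and get its height range.

```bash
cat >> box.py <<'E'
E
sed -i 's/^T=L.*/print("pct",np.percentile(L,[1,25,75,99],axis=0).round(0).tolist()); sys.exit()/' box.py; python3 box.py w4 old; python3 box.py w5; python3 where.py | head -1; python3 - <<'E'
import cv2; p=cv2.imread("pics/w5.png"); q=cv2.imread("pics/w4.png"); print(cv2.absdiff(p,q)[230:400,250:450].mean())
E
```

```text
green n 8659 med [28.1 -5.4 83.1]
pct [[-247.0, -45.0, 10.0], [16.0, -25.0, 55.0], [39.0, 13.0, 93.0], [54.0, 29.0, 99.0]]
green n 4679 med [16.3 -7.8 42. ]
pct [[-249.0, -46.0, 6.0], [-218.0, -26.0, 18.0], [23.0, 10.0, 70.0], [37.0, 28.0, 75.0]]
t 5.55 C in bin [ 10.2  25.8 127.2] gap 93.9 F bin [-3.9 -0.6  0.9]
17.380313725490197
```

It was still in motion. It has now fallen to z≤75, and the finger holds the flap again (-3.9 N). I'll let it settle.

```bash
python3 -m crank '[[100,0,0,0,0,0,0],[100,0,0,0,0,0,0],[100,0,0,0,0,0,0],[100,0,0,0,0,0,0],[100,0,0,0,0,0,0]]'|tail -3; python3 box.py w6; python3 where.py | head -1; python3 - <<'E'
import cv2; p=cv2.imread("pics/w6.png"); cv2.imwrite("pics/w6c.png",cv2.resize(p[230:480,180:520],(800,588)))
E
```

```text
wrist_force: [-3.6, -1.4, 1.9]
finger_gap: 94.2
finger_force: 2.0
green n 5356 med [19.2 -5.9 67.5]
pct [[-249.0, -46.0, 7.0], [-214.0, -26.0, 18.0], [28.0, 14.0, 69.0], [36.0, 27.0, 72.0]]
t 6.15 C in bin [ 10.2  25.8 127.1] gap 94.0 F bin [-3.3  0.5  1.9]
```

View pics/w6c.png

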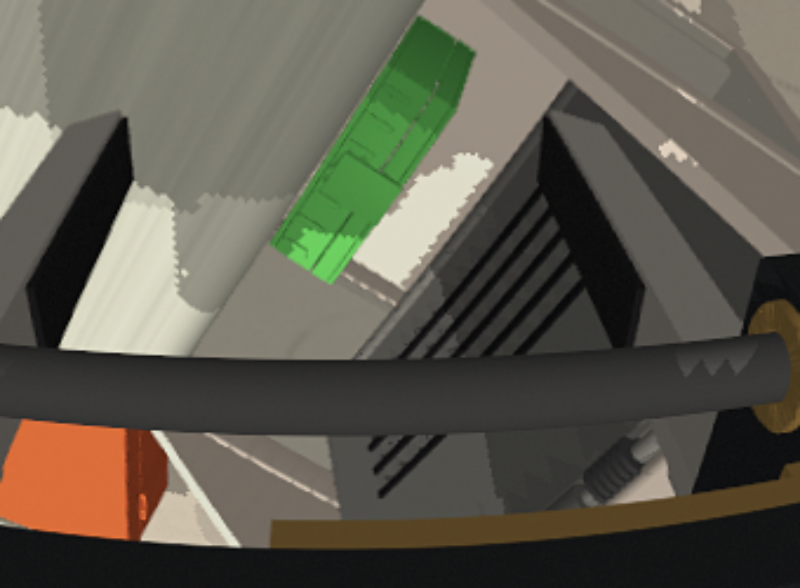

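The box stands on end on the bin floor (top at z≈72), against the front wall. That is below the flap's sweep, whose lowest point is z 86. I'll draw back and then up.

```bash
python3 -m crank '[[100,4,-6.8,1.4,0,0,0],[100,8,-13.6,2.8,0,0,0],[100,12.5,-21.2,4.4,0,0,0],[100,14.5,-27,-5.5,0,0,0],[100,16.5,-32.6,-15.4,0,0,0],[100,18.5,-38.5,-25,0,0,0],[100,20.5,-44,-37,0,0,0],[100,22.5,-50,-51,0,0,0],[100,40,-85,-65,0,0,0],[100,40,-85,-65,0,0,0]]'; python3 where.py | head -1
```

```text
clock: 7.15
eef_pos: [472.2, 134.0, 211.1]
eef_rot: [-2.945, 0.002, 2.384]
wrist_force: [0.2, 0.2, 0.2]
finger_gap: 94.2
finger_force: 0.0
t 7.15 C in bin [-72.   25.4 211.1] gap 94.2 F bin [0.2 0.1 0.2]
```

```bash
python3 -m crank '[[100,15,-20,-20,-0.1,0,0],[100,30,-40,-40,-0.2,0,0],[100,50,-60,-40,-0.2,0,0],[100,70,-80,-40,-0.2,0,0],[100,90,-100,-40,-0.2,0,0],[100,110,-120,-40,-0.2,0,0],[100,110,-120,-40,-0.2,0,0],[100,110,-120,-40,-0.2,0,0]]'; python3 where.py | head -1; python3 - <<'E'
from cell import optics
import cv2,numpy as np
p,d=optics.camera("top"); q,e=optics.camera("scene"); c=optics.calibration("top"); np.savez("top9.npz",p=p,d=d,K=c["camera_matrix"],R=c["R"],t=c["t"])
a=cv2.resize(p[130:345,170:460],(400,296)); b=cv2.resize(q[160:380,230:480],(400,352)); 
cv2.imwrite("pics/end.png",np.vstack([cv2.resize(p[130:345,170:460],(400,296)),b[:300]])[:,:,::-1])
from fit import fit; fit("top9.npz")
E
```

```text
clock: 7.95
eef_pos: [318.5, 130.4, 271.4]
eef_rot: [3.14, 0.001, 2.384]
wrist_force: [0.7, 0.2, 0.4]
finger_gap: 94.1
finger_force: 0.0
t 7.95 C in bin [-220.4   65.9  271.4] gap 94.1 F bin [ 0.7 -0.   0.4]
top9.npz bin [5.47602e+02 1.30445e+02 2.88000e-01 2.64000e-01] n 2531 3733 rms 1.59 width 154.6 slope of mid 0.02 front x -125.8Traceback (most recent call last):
  File "<stdin>", line 6, in <module>
  File "fit.py", line 24, in fit
    T=X[g]; T=T[abs(T[:,2]-155)<6]; Lb=loc(q,T); c=cv2.minAreaRect(Lb[:,:2].astype(np.float32)); print("  box in bin",np.round(c[0],1),np.round(c[1],1),round(c[2],1),"xy range",Lb.min(0).round(1),Lb.max(0).round(1))
                                                                                                                                                                                 ~~~~~~^^^
    return umr_minimum(a, axis, None, out, keepdims, initial, where)
ValueError: zero-size array to reduction operation minimum which has no identity
```

View pics/end.png

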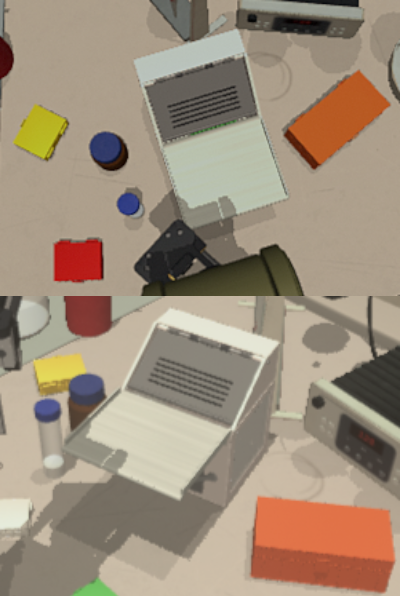

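The flap lies at its shut angle: the flap-plane fit matches the first picture. The ledge is empty, the box is inside (a sliver of green shows in the 10 mm slot), and the jar, tube and orange box stand where they were. Handing in.

```bash
python3 -c "
from cell import manip; print(manip.sign_off())"
```

```text
the job is handed in; nothing more can be done
None
```

The job is handed in at about 8 s: the green box was pushed over the sill and stands on end on the bin floor, the flap is shut, and the orange box, jar and tube look unmoved; sign-off gave no verdict.

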